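# Sort meters by their terminal flaps

## Robot

A 6-joint arm with a two-finger parallel gripper is mounted at the origin on the work surface. World frame = base frame: x ahead of the robot, y to its left, z up, the work surface at z = 0. Lengths are in m, angles in rad, forces in N, time in s.
With the tool pointing down it reaches from about 0.3 to 0.875 m from the base axis. Payload 6.4 kg.
Tool frame: the origin (TCP) lies midway between the tips of the shut fingers; the grasp point (between the pads) lies bot.grip_depth behind it (bot.grip_depth is the distance from the TCP to the grasp point, in m); z points along the fingers, y is the line along which they close (so a half turn about z gives the same grasp; the last joint's range is limited). The gripper opens to 88 mm and grips with 3 to 60 N. Pads are 18 mm wide; open, the fingers measure 123 mm over their backs; the gripper's body (75 mm by 187 mm) begins 45 mm behind the grasp point.
Start: joints at [0.929, 0.181, 1.607, -0, 1.354, -0.206], TCP at [0.243, 0.521, 0.239] pointing down, gripper open.
Joint ranges: [-2.99, 2.99], [-0.89, 2.07], [0.3, 2.58], [-1.14, 4.28], [0, 2.63], [-3.12, 3.12]. Speed limits (rad/s): [2.57, 2.57, 3.01, 3.14, 3.14, 3.14].

## Interface

Orientations are given as [roll, pitch, yaw] about the fixed x, y, z axes, in that order (R = Rz(yaw) Ry(pitch) Rx(roll)).
In Python, from station import telemetry, imaging, bot gives the robot as it stands. The module is installed in compiled form; this text tells all that it offers.
- The arm moves only by the tool carry_out, never from a script. Its argument "increments" is a list that holds one entry, the list of rows, each a list of 6 numbers: the shift along the tool's x, y, z normalised to -1 to 1, where 1 is 0.02 m, then the turn, a rotation vector about the tool's x, y, z normalised to -1 to 1, where 1 is 0.08 rad. A call has 1 to 20 rows; each row shifts and turns the commanded pose from where the row before left it, along the tool's axes as they then stand; what a row does not reach is not made up. A row lasts 1/8 s, in which the tool goes at most 62.5 mm and 10.7 degrees, less where a joint would pass 70% of its speed; a pose out of reach is approached as far as the arm can. A call with a number of a shift or a turn outside -1 to 1 is refused whole. A call with a gripper value outside its range is refused whole. "grip" is the closure in counts, from 0 (fully open) to 255 (shut), set as the call begins (left out, the last holds). The fingers move at their own pace and stop on an object; "newtons" is the grip in N (left out, the last holds). Time passes only in rows, so rows that do not move let the fingers close. It gives the time, the measured TCP pose, the force, the opening and the grip force at its end, in the units of the state.
- telemetry.read_state(): the state, without advancing time (a new reading comes with each control period).
- imaging.capture(name): name is "scene" or "side" or "wrist"; returns a dict with "image" (480x640x3 uint8, red, green, blue), "range_z" (480x640 float32, m along the optical axis (not along the pixel's ray), 0 where there is no reading), "mtx" (3x3 intrinsics, pixels), "pose" (4x4, takes a point from camera to world coordinates). Camera axes: x right, y down, z forward; pixel columns grow to the right and rows downward; lengths in m; the calibration is good to about 2 mm. The wrist camera is an equidistant fisheye: a pixel r from the principal point sees the ray r / f radians off the axis. A picture is of the moment at which its call begins.
- bot.close_job(): hands the job in; it is judged then, once.
Trained networks look in a picture, given as the dict that the camera call returned (one of the last four; its "shot" number tells which), for a name from the list of things; names that differ only in an ending like _2 or _b are one class to them, and where a whole thing is asked for, a point or a joint stands for the part that bears it (a point fixed in the world has none). Each returns a list of dicts, best first, with "p" (0 to 1); they miss things now and then, are a little off and sometimes report something else, mostly with a low value. They report only what shows in the picture. A call takes as long as a camera call.
- imaging.outline_of(picture, thing): "pixels" (480x640 bool, what is visible of it) and "location" ([column, row] in pixels, amid what is visible of it).
The state is a dict: "clock": time; "qpos": joint angles; "qvel": joint speeds; "joint_efforts": joint torques, N m; "position": TCP position; "eef_rot": TCP orientation; "ft_force": force on the tool from outside, world axes, zero at the start; "wrist_torque": the same for the moment, N m; "gripper_width": opening from 0.0 (shut) to 1.0 (fully open); "grasp_force": force on a finger pad.
Only numpy, scipy, OpenCV 4.12 (cv2) and the standard library are available. Lean on these libraries where they do the work, as an engineer would, in place of code of your own. Each camera call takes 0.05 s, during which the arm holds its last target. There are 200 camera calls.

## Task

Pull the hinged terminal flap of each of the two meters in the outfeed tray as far as it will go. If it swings right over, set the meter in the deep stock tote with the flap left open; if it seizes after a few degrees, set it in the shallow repair tray with the flap left raised where it stuck. Set meters down gently, flat on their backs, and leave the reference meter on the rubber mat and the other things on the bench alone.

Things in the scene. Friction and masses are not known exactly. Their poses are not given: they have to be found in the camera images.
- meter1: One of three look-alike dark grey electricity meters lying front up, 140 (x) x 50 (y) x 62 mm, 0.5 to 0.8 kg. Origin: centre of underside, z up. Base block 36 mm high all over; on it a display hump to 62 mm at x -70 to -30, and a terminal block (x 12 to 56) under a hinged flap; between them the base is open above. Carry it by the base, gripped across the 50 mm near x = 0, 25 mm up.
- tab1 (a point): Pinch point, mid-thickness, of the pull tab of meter1's flap; shut, it is at x -8, y 0, z 57.5 mm of the meter. The tab is a tongue 20 mm wide (y), 8 thick, 25 long at the flap's free edge: its tip is 9 mm away, the flap's edge (40 mm wide, 5 thick) 16 mm towards the hinge. 17 mm free below it; the hump is 22 mm away.
- flap1 (a joint): Flap angle, rad: 0 shut, grows as the tab rises and goes over to the meter's +x end. Hinge along y at x 64, z 57.5 mm, 72 mm from the pinch point. A free flap (80 g, weak spring) is loose: let go below about 0.45 it falls shut, beyond that it springs open to 2.4. A seized one needs 0.7 N at the tab, stops dead at 0.13 (tab 9 mm up), stays as left; pulling on lifts the meter.
- meter2: One of three look-alike dark grey electricity meters lying front up, 140 (x) x 50 (y) x 62 mm, 0.5 to 0.8 kg. Origin: centre of underside, z up. Base block 36 mm high all over; on it a display hump to 62 mm at x -70 to -30, and a terminal block (x 12 to 56) under a hinged flap; between them the base is open above. Carry it by the base, gripped across the 50 mm near x = 0, 25 mm up.
- tab2 (a point): Pinch point, mid-thickness, of the pull tab of meter2's flap; shut, it is at x -8, y 0, z 57.5 mm of the meter. The tab is a tongue 20 mm wide (y), 8 thick, 25 long at the flap's free edge: its tip is 9 mm away, the flap's edge (40 mm wide, 5 thick) 16 mm towards the hinge. 17 mm free below it; the hump is 22 mm away.
- flap2 (a joint): Flap angle, rad: 0 shut, grows as the tab rises and goes over to the meter's +x end. Hinge along y at x 64, z 57.5 mm, 72 mm from the pinch point. A free flap (80 g, weak spring) is loose: let go below about 0.45 it falls shut, beyond that it springs open to 2.4. A seized one needs 0.7 N at the tab, stops dead at 0.13 (tab 9 mm up), stays as left; pulling on lifts the meter.
- meter3: One of three look-alike dark grey electricity meters lying front up, 140 (x) x 50 (y) x 62 mm, 0.5 to 0.8 kg. Origin: centre of underside, z up. Base block 36 mm high all over; on it a display hump to 62 mm at x -70 to -30, and a terminal block (x 12 to 56) under a hinged flap; between them the base is open above. Carry it by the base, gripped across the 50 mm near x = 0, 25 mm up.
- tab3 (a point): Pinch point, mid-thickness, of the pull tab of meter3's flap; shut, it is at x -8, y 0, z 57.5 mm of the meter. The tab is a tongue 20 mm wide (y), 8 thick, 25 long at the flap's free edge: its tip is 9 mm away, the flap's edge (40 mm wide, 5 thick) 16 mm towards the hinge. 17 mm free below it; the hump is 22 mm away.
- flap3 (a joint): Flap angle, rad: 0 shut, grows as the tab rises and goes over to the meter's +x end. Hinge along y at x 64, z 57.5 mm, 72 mm from the pinch point. A free flap (80 g, weak spring) is loose: let go below about 0.45 it falls shut, beyond that it springs open to 2.4. A seized one needs 0.7 N at the tab, stops dead at 0.13 (tab 9 mm up), stays as left; pulling on lifts the meter.
- outfeed: Fixed aluminium outfeed tray of the meter test line, 170 (x) x 270 (y) x 12 mm, floor and walls 4 mm thick; the two meters to be sorted lie in it side by side, about 130 mm apart, flap hinges away from the robot. Origin: centre of its underside.
- mat: Fixed black rubber mat, 150 (x) x 120 (y) x 4 mm, beyond the outfeed tray as seen from the robot. The one meter lying on it (any of the three) is the reference meter, to be left alone. Origin: centre of its underside.
- stock_tote: Fixed stock tote: a deep grey open box, 250 (x) x 230 (y) mm, walls 45 mm high and 5 mm thick, floor 5 mm. Origin: centre of its underside. It stands to the left or right of the outfeed tray. It takes two meters side by side (in y) with 90 to 100 mm between their centre lines; an open flap may overhang the wall.
- repair_tray: Fixed repair tray: a shallow sheet-steel tray, 250 (x) x 210 (y) mm, rim only 14 mm high, walls and floor 4 mm thick. Origin: centre of its underside. It stands on the other side from the tote.
- screwdriver: A screwdriver lying on the bench, about 190 mm long; to be left alone.
- tester: A yellow handheld tester, 150 x 75 x 40 mm, lying on the bench; to be left alone.

How it is judged:
At the end, for the whole second after the job is handed in: Each meter is flat (tilt under 0.12 rad), at rest, and: in the stock tote, within 6 mm of its floor, flap beyond 1.9 rad (only free ones can); or so in the repair tray, flap at 0.05 to 0.3 rad (only seized ones can); or it is the one on the mat, moved under 20 mm, flap shut (under 0.04) (((value of joint flap1 above 1.9 rad and x of meter1 in the frame of stock_tote between -0.11 and 0.11 m and y of meter1 in the frame of stock_tote between -0.1 and 0.1 m and z of meter1 in the frame of stock_tote below 0.011 m) or (value of joint flap1 between 0.05 and 0.3 rad and x of meter1 in the frame of repair_tray between -0.11 and 0.11 m and y of meter1 in the frame of repair_tray between -0.09 and 0.09 m and z of meter1 in the frame of repair_tray below 0.01 m) or (distance of meter1 from where it was at the start of the episode below 0.02 m and horizontal distance between meter1 and mat below 0.05 m and value of joint flap1 below 0.04 rad)) and angle between each of meter1, meter2, meter3's own z axis and vertical below 0.12 rad and linear speed of each of meter1, meter2, meter3 below 0.02 m/s and velocity of joint each of flap1, flap2, flap3 below 0.1 rad/s and ((value of joint flap2 above 1.9 rad and x of meter2 in the frame of stock_tote between -0.11 and 0.11 m and y of meter2 in the frame of stock_tote between -0.1 and 0.1 m and z of meter2 in the frame of stock_tote below 0.011 m) or (value of joint flap2 between 0.05 and 0.3 rad and x of meter2 in the frame of repair_tray between -0.11 and 0.11 m and y of meter2 in the frame of repair_tray between -0.09 and 0.09 m and z of meter2 in the frame of repair_tray below 0.01 m) or (distance of meter2 from where it was at the start of the episode below 0.02 m and horizontal distance between meter2 and mat below 0.05 m and value of joint flap2 below 0.04 rad)) and ((value of joint flap3 above 1.9 rad and x of meter3 in the frame of stock_tote between -0.11 and 0.11 m and y of meter3 in the frame of stock_tote between -0.1 and 0.1 m and z of meter3 in the frame of stock_tote below 0.011 m) or (value of joint flap3 between 0.05 and 0.3 rad and x of meter3 in the frame of repair_tray between -0.11 and 0.11 m and y of meter3 in the frame of repair_tray between -0.09 and 0.09 m and z of meter3 in the frame of repair_tray below 0.01 m) or (distance of meter3 from where it was at the start of the episode below 0.02 m and horizontal distance between meter3 and mat below 0.05 m and value of joint flap3 below 0.04 rad))); the robot touches nothing.
It fails at once if a meter is dropped or flung (it moves faster than 1 m/s, as after a fall of 50 mm) (linear speed of any of meter1, meter2, meter3 above 1 m/s).
It fails at once if the screwdriver or tester is moved by more than 30 mm (distance of any of screwdriver, tester from where it was at the start of the episode above 0.03 m).
It also fails if it takes over 64 s, if anything falls off the work surface, if the arm or the gripper's body presses on something with over 40 N, if the wrist force passes 120 N, or if a joint passes its speed limit or range.

## Working session

There is one attempt and no reset: what is moved stays moved. The work goes in short steps, Python scripts to look and compute and a tool call to move; the robot and the scene stay as the last step left them, time stands still between calls to the robot, and variables do not carry over. Pictures are saved under pics/ and viewed, at most 10 in all, crops included, and the job is handed in when it is done.

Besides the shell and the picture viewer there is one more tool, called after "Call:" as name(argument=value, ...), one argument or row to a line, values as JSON. carry_out: Moves the arm, as the interface text tells. Its arguments: {"type":"object","properties":{"increments":{"type":"array","items":{"type":"array","items":{"type":"array","items":{"type":"number"}}}},"grip":{"type":"number"},"newtons":{"type":"number"}},"required":["increments"]}

```bash
mkdir -p pics; cat > h.py <<'E'
import numpy as np, cv2
from station import telemetry, imaging, bot
def cloud(c):
    z=c['range_z']; K=c['mtx']; v,u=np.mgrid[:480,:640]
    p=np.stack([(u-K[0,2])/K[0,0]*z,(v-K[1,2])/K[1,1]*z,z],-1)
    w=p@c['pose'][:3,:3].T+c['pose'][:3,3]
    w[z==0]=np.nan
    return w
def save(c,n): cv2.imwrite('pics/'+n+'.png',c['image'][:,:,::-1])
E
python3 - <<'E'
from h import *
s=telemetry.read_state(); print({k:np.round(v,3) for k,v in s.items()}, bot.grip_depth)
np.set_printoptions(precision=3,suppress=True)
for n in ['scene','side']:
    c=imaging.capture(n); save(c,n+'0'); w=cloud(c); print(n,c['pose'][:3,3], c['mtx'][0])
    for t in ['meter1','tab1','outfeed','mat','stock_tote','repair_tray','screwdriver','tester']:
        for o in imaging.outline_of(c,t)[:4]:
            m=o['pixels']; q=w[m]; q=q[~np.isnan(q[:,0])]
            if len(q)==0: print(t,o['p'],o['location']);continue
            print(t,round(o['p'],2),np.round(o['location']),m.sum(),'lo',np.percentile(q,2,0),'md',np.median(q,0),'hi',np.percentile(q,98,0))
E
```

```text
{'clock': np.float64(0.0), 'qpos': array([ 0.929,  0.182,  1.608, -0.   ,  1.354, -0.206]), 'qvel': array([-0.001, -0.001, -0.001, -0.002,  0.001, -0.   ]), 'joint_efforts': array([-2.0000e-03, -4.3386e+01, -3.4185e+01,  7.0000e-02,  3.9000e-02,
       -0.0000e+00]), 'position': array([0.242, 0.521, 0.238]), 'eef_rot': array([-3.14 , -0.   ,  2.706]), 'ft_force': array([0.344, 0.728, 0.565]), 'wrist_torque': array([-0.028,  0.013,  0.022]), 'grasp_force': np.float64(0.0), 'gripper_width': np.float64(0.996)} 0.0187
scene [ 1.252 -0.85   0.865] [616.228   0.    316.741]
meter1 0.94 [360. 272.] 2342 lo [0.662 0.009 0.002] md [0.735 0.024 0.041] hi [0.798 0.071 0.067]
meter1 0.59 [291. 231.] 1902 lo [0.447 0.055 0.002] md [0.527 0.065 0.041] hi [0.584 0.108 0.067]
meter1 0.58 [252. 260.] 2089 lo [ 0.438 -0.082  0.004] md [ 0.52  -0.07   0.042] hi [ 0.576 -0.028  0.067]
tab1 0.97 [373. 264.] 463 lo [0.716 0.022 0.038] md [0.758 0.042 0.063] hi [0.795 0.067 0.067]
tab1 0.84 [262. 254.] 388 lo [ 0.494 -0.072  0.059] md [ 0.538 -0.054  0.063] hi [ 0.573 -0.033  0.067]
tab1 0.7 [301. 224.] 40
[... 1793 characters left out ...]
 lo [0.382 0.265 0.002] md [0.5   0.392 0.008] hi [0.623 0.497 0.047]
stock_tote 0.85 [265. 149.] 6868 lo [0.382 0.265 0.002] md [0.5   0.392 0.008] hi [0.623 0.497 0.047]
repair_tray 0.76 [272. 437.] 13725 lo [ 0.388 -0.447  0.001] md [ 0.509 -0.369  0.005] hi [ 0.63  -0.281  0.015]
repair_tray 0.2 [264. 151.] 6811 lo [0.382 0.265 0.002] md [0.499 0.392 0.008] hi [0.622 0.497 0.047]
screwdriver 0.7 [385. 353.] 818 lo [ 0.61  -0.243  0.008] md [ 0.73  -0.234  0.022] hi [ 0.786 -0.22   0.029]
tester 0.63 [352. 191.] 1866 lo [0.639 0.162 0.003] md [0.712 0.201 0.034] hi [0.785 0.264 0.042]
tester 0.35 [279. 270.] 596 lo [ 0.489 -0.071  0.059] md [ 0.534 -0.053  0.065] hi [ 0.569 -0.03   0.068]
```

```bash
python3 - <<'E'
from h import *
np.set_printoptions(precision=4,suppress=True)
def rect(P):
    (c,s,a)=cv2.minAreaRect((P[:,:2]*1000).astype(np.float32)); return np.round(c,1),np.round(s,1),round(a,2)
for n in ['scene','side']:
    c=imaging.capture(n); w=cloud(c).reshape(-1,3); 
    dz=np.nanmedian(w[(w[:,0]>.4)&(w[:,0]<.6)&(abs(w[:,1]-.2)<.05)][:,2]); print(n,'bench',dz)
    for nm,x0,x1,y0,y1 in [('L',.42,.6,.03,.13),('R',.42,.6,-.11,-.01),('ref',.64,.82,-.03,.1)]:
        P=w[(w[:,0]>x0)&(w[:,0]<x1)&(w[:,1]>y0)&(w[:,1]<y1)]
        A=P[P[:,2]>.03+dz]; H=A[(A[:,2]>.062+dz)&(A[:,0]<x0+.08)]; T=A[(A[:,2]>.053+dz)&(A[:,0]>x0+.08)]
        print(nm,'all',rect(A),'hump',rect(H),np.median(H[:,2])-dz,'flap',rect(T),np.median(T[:,2])-dz)
    for nm,m in [('tote',(w[:,1]>.22)&(w[:,2]>.035)&(w[:,2]<.055)&(w[:,0]<.66)&(w[:,0]>.35)&(w[:,1]<.53)),('rep',(w[:,1]<-.25)&(w[:,2]>.009+dz)&(w[:,2]<.02)&(w[:,0]<.66)&(w[:,0]>.36))]:
        P=w[m]; print(nm,rect(P),P.min(0),P.max(0))
    from numpy import concatenate
cs=[cv2.resize(cv2.imread(f'pics/{n}0.png'),(400,300)) for n in('scene','side')]
cv2.imwrite('pics/both.png',np.hstack(cs))
E
```

```text
scene bench -0.0008064208251258864
L all (array([513.5,  80.5]), array([146.8,  56.4]), 2.36) hump (array([471.6,  80.2]), array([48.6, 55.6]), 89.92) 0.0657715129253798 flap (array([542.1,  82.8]), array([83.1, 53.7]), 2.7) 0.06367718048050275
R all (array([505.9, -54.2]), array([144.4,  56.9]), 4.23) hump (array([466.6, -55.7]), array([66. , 51.5]), 2.81) 0.06572220824542968 flap (array([537.9, -50.9]), array([75.4, 56.7]), 2.36) 0.06386597968581831
ref all (array([728.8,  39.3]), array([141.2,  55.7]), 5.93) hump (array([687.6,  33.6]), array([51.9, 62.8]), 84.65) 0.06591993917155342 flap (array([758.4,  44. ]), array([78.5, 52.3]), 6.04) 0.06372868213247046
tote (array([517.2, 362. ]), array([282.7, 280.6]), 89.99) [0.3769 0.2206 0.035 ] [0.6575 0.5034 0.052 ]
rep (array([ 509.7, -385.4]), array([212.1, 255.2]), 85.23) [ 0.3741 -0.501   0.0082] [ 0.6442 -0.2697  0.0178]
side bench 0.0009095965807126571
L all (array([512.5,  81.4]), array([139.4,  53.6]), 1.0) hump (array([471.5,  80.8]), array([55.2, 50.5]), 1.21) 0.06600819361010962 flap (array([540.1,  82. ]), array([80.4, 50.7]), 3.08) 0.06389723110518536
R all (array([503.7, -54.1]), array([139.8,  54.4]), 3.43) hump (array([467.6, -55.9]), array([65.2, 50.3]), 1.5) 0.06600118608288402 flap (array([535.9, -51.6]), array([72.4, 52.7]), 3.83) 0.06393354284763952
ref all (array([726.4,  38.9]), array([140.2,  53.8]), 5.84) hump (array([688.6,  35. ]), array([64. , 52.2]), 5.11) 0.06592381828815486 flap (array([758.1,  42. ]), array([76.1, 52.9]), 6.6) 0.06375414659526057
tote (array([519.1, 362.2]), array([279.1, 283.5]), 89.12) [0.3778 0.2206 0.035 ] [0.6593 0.5033 0.0519]
rep (array([ 509.6, -364.7]), array([171.8, 250.3]), 85.25) [ 0.3789 -0.4604  0.0099] [ 0.64   -0.2708  0.0196]
```

View pics/both.png

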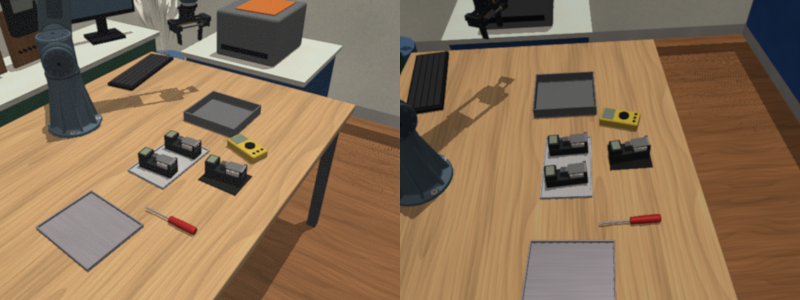

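Call:
carry_out(
  increments=[
    [[0,0,0.5,0,0,-0.967],[0,0,0.5,0,0,-0.967],[0,0,0.5,0,0,-0.967],[0,0,0.5,0,0,-0.967],[0,0,0.5,0,0,-0.967],[0,0,0.5,0,0,-0.967],[-0.55,-1,0,0,0,0],[-0.55,-1,0,0,0,0],[-0.55,-1,0,0,0,0],[-0.55,-1,0,0,0,0],[-0.55,-1,0,0,0,0],[-0.55,-1,0,0,0,0],[-0.55,-1,0,0,0,0],[-0.55,-1,0,0,0,0],[-0.55,-1,0,0,0,0],[-0.55,-1,0,0,0,0],[-0.55,-1,0,0,0,0],[-0.55,-1,0,0,0,0],[-0.55,-1,0,0,0,0],[-0.55,-1,0,0,0,0]],
  ],
  grip=80,
  newtons=10,
)

```text
clock: 3.5
position: [0.405, 0.2451, 0.1789]
eef_rot: [3.141, 0.0, -3.113]
ft_force: [0.2, -0.1, -0.3]
gripper_width: 0.687
grasp_force: 0.0
```

Call:
carry_out(
  increments=[
    [[-0.6,-1,0.3,0,0,0],[-0.6,-1,0.3,0,0,0],[-0.6,-1,0.3,0,0,0],[-0.6,-1,0.3,0,0,0],[-0.6,-1,0.3,0,0,0],[-0.6,-1,0.3,0,0,0],[-0.6,-1,0.3,0,0,0],[-0.6,-1,0.3,0,0,0],[0,-0.4,0.3,0,0,0],[0,0,0,0,0,0]],
  ],
)

```text
clock: 4.75
position: [0.5045, 0.0804, 0.1241]
eef_rot: [3.141, -0.002, -3.114]
ft_force: [-0.8, 0.3, 0.3]
gripper_width: 0.685
grasp_force: 0.0
```

```bash
cat >> h.py <<'E'
def wcloud(c):
    z=c['range_z']; K=c['mtx']; v,u=np.mgrid[:480,:640]
    a=(u-K[0,2])/K[0,0]; b=(v-K[1,2])/K[1,1]; t=np.hypot(a,b)+1e-9; k=np.tan(np.minimum(t,1.5))/t
    p=np.stack([a*k*z,b*k*z,z],-1)
    w=p@c['pose'][:3,:3].T+c['pose'][:3,3]; w[(z==0)|(t>1.3)]=np.nan
    return w
E
python3 - <<'E'
from h import *
np.set_printoptions(precision=4,suppress=True)
c=imaging.capture('wrist'); save(c,'w1'); w=wcloud(c); print(c['pose'],c['mtx'][0])
for t in ['tab1','meter1']:
  for o in imaging.outline_of(c,t)[:3]:
    q=w[o['pixels']]; q=q[~np.isnan(q[:,0])]; q=q[q[:,2]>.03]
    if len(q): print(t,o['p'],o['location'],np.percentile(q,[2,50,98],0), cv2.minAreaRect((q[:,:2]*1000).astype(np.float32)))
E
```

```text
[[-0.0268  0.9629  0.2684  0.4356]
 [ 0.9996  0.0255  0.0084  0.0795]
 [ 0.0013  0.2686 -0.9633  0.2697]
 [ 0.      0.      0.      1.    ]] [371.6483   0.     321.864 ]
tab1 0.76 [122.5, 271.5] [[ 0.4881 -0.0672  0.0591]
 [ 0.5152 -0.0479  0.0636]
 [ 0.5335 -0.0301  0.0658]] ((510.8316345214844, -49.20118713378906), (47.54353713989258, 40.6910400390625), 0.56080162525177)
tab1 0.71 [327.0, 308.0] [[0.4968 0.0665 0.0617]
 [0.5324 0.0852 0.0636]
 [0.5612 0.1043 0.0659]] ((522.5538330078125, 84.07035827636719), (87.92223358154297, 41.111576080322266), 3.9203245639801025)
tab1 0.25 [591.5, 204.0] [[0.3794 0.2689 0.0304]
 [0.4446 0.2708 0.0406]
 [0.5354 0.3229 0.0457]] ((432.097412109375, 239.5191192626953), (151.02789306640625, 173.9902801513672), 65.98979949951172)
meter1 0.93 [327.5, 245.9] [[0.4444 0.0614 0.0381]
 [0.4986 0.0842 0.064 ]
 [0.5602 0.1076 0.0671]] ((507.83599853515625, 84.78874206542969), (129.741943359375, 50.61444091796875), 1.2999693155288696)
meter1 0.72 [136.5, 221.5] [[ 0.4361 -0.0736  0.0323]
 [ 0.485  -0.0414  0.0627]
 [ 0.5546 -0.0238  0.0668]] ((489.2188720703125, -38.26918029785156), (124.17710876464844, 115.4249496459961), 53.328758239746094)
```

View pics/w1.png

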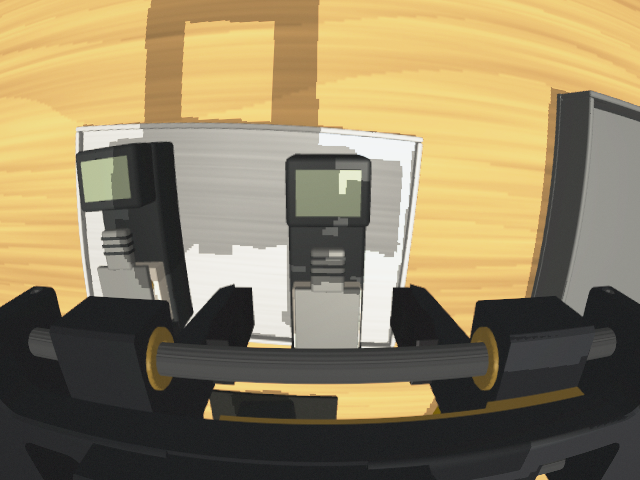

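Call:
carry_out(
  increments=[
    [[0,0.12,0.9,0,0,0],[0,0,0.9,0,0,0],[0,0,0.9,0,0,0],[0,0,0.7,0,0,0],[0,0,0.4,0,0,0],[0,0,0.1,0,0,0],[0,0,0,0,0,0]],
  ],
)

```text
clock: 5.78
position: [0.5055, 0.083, 0.047]
eef_rot: [-3.142, 0.001, -3.113]
ft_force: [-0.3, -0.5, 0.5]
gripper_width: 0.689
grasp_force: 0.0
```

Call:
carry_out(
  increments=[
    [[0,0,0,0,0,0],[0,0,0,0,0,0],[0,0,0,0,0,0],[0,0,0,0,0,0]],
  ],
  grip=255,
  newtons=8,
)

```text
clock: 6.28
position: [0.5053, 0.0829, 0.0468]
eef_rot: [-3.142, 0.0, -3.113]
ft_force: [-0.5, -0.5, -0.3]
gripper_width: 0.257
grasp_force: 0.0
```

Call:
carry_out(
  increments=[
    [[0,0,0,0,0,0],[0,0,0,0,0,0]],
  ],
)

```text
clock: 6.52
position: [0.5052, 0.0831, 0.0467]
eef_rot: [3.141, -0.0, -3.113]
ft_force: [-0.3, 2.2, 0.8]
gripper_width: 0.228
grasp_force: 8.0
```

Call:
carry_out(
  increments=[
    [[0,0,-0.15,0,0,0],[0,0,-0.15,0,0,0],[-0.02,0,-0.15,0,0,0],[-0.02,0,-0.1,0,0,0],[0,0,0,0,0,0]],
  ],
)

```text
clock: 7.15
position: [0.5059, 0.083, 0.0578]
eef_rot: [3.142, -0.0, -3.113]
ft_force: [0.5, 1.3, -0.3]
gripper_width: 0.222
grasp_force: 8.0
```

Call:
carry_out(
  increments=[
    [[-0.02,0,-0.05,0,0,0],[0,0,0,0,0,0]],
  ],
)

```text
clock: 7.4
position: [0.5061, 0.083, 0.0585]
eef_rot: [3.142, -0.001, -3.113]
ft_force: [-1.4, 0.9, -1.1]
gripper_width: 0.223
grasp_force: 8.0
```

Call:
carry_out(
  increments=[
    [[-0.04,0,-0.12,0,0,0],[-0.04,0,-0.12,0,0,0],[0,0,0,0,0,0]],
  ],
)

```text
clock: 7.78
position: [0.5081, 0.0829, 0.0637]
eef_rot: [-3.141, 0.0, -3.113]
ft_force: [-2.8, 1.0, -0.0]
gripper_width: 0.225
grasp_force: 8.0
```

```bash
python3 - <<'E'
from h import *
print(telemetry.read_state()['ft_force'])
c=imaging.capture('side'); cv2.imwrite('pics/s2.png',cv2.resize(c['image'][180:330,190:340,::-1],(600,600),interpolation=cv2.INTER_CUBIC))
print(telemetry.read_state()['ft_force'])
E
```

```text
[-2.80741918  1.02054807 -0.01258283]
[-1.17424227  1.08932825  0.7901272 ]
```

View pics/s2.png

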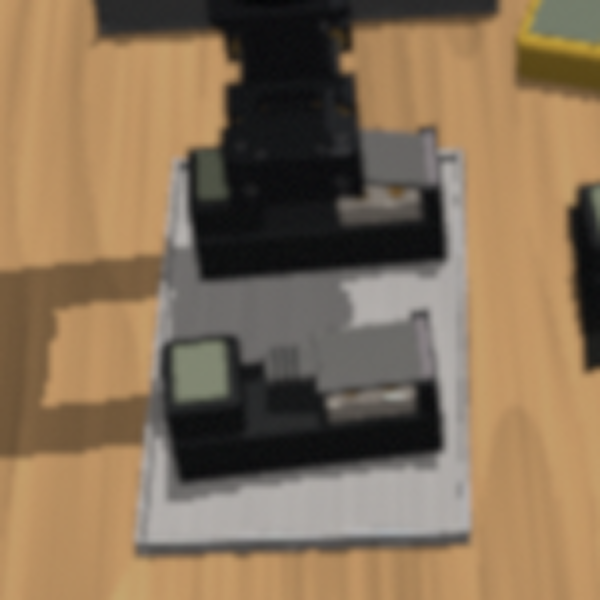

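Call:
carry_out(
  increments=[
    [[-0.12,0,-0.41,0,0,0],[-0.17,0,-0.39,0,0,0],[-0.22,0,-0.37,0,0,0],[-0.27,0,-0.34,0,0,0],[-0.3,0,-0.31,0,0,0],[0,0,0,0,0,0]],
  ],
)

```text
clock: 8.57
position: [0.5302, 0.0835, 0.1005]
eef_rot: [-3.141, 0.001, -3.113]
ft_force: [-2.2, -0.3, 2.5]
gripper_width: 0.222
grasp_force: 10.2
```

Call:
carry_out(
  increments=[
    [[0,0,0,0,0,0],[0,0,0,0,0,0],[0,0,0,0,0,0],[0,0,0,0,0,0],[0,0,0,0,0,0],[0,0,0,0,0,0]],
  ],
  grip=80,
)

```text
clock: 9.32
position: [0.5297, 0.0836, 0.0999]
eef_rot: [3.142, 0.0, -3.113]
ft_force: [1.0, -0.5, -0.2]
gripper_width: 0.686
grasp_force: 0.0
```

```bash
python3 - <<'E'
from h import *
c=imaging.capture('side'); cv2.imwrite('pics/s3.png',cv2.resize(c['image'][180:330,190:340,::-1],(600,600),interpolation=cv2.INTER_CUBIC))
E
```

```text
(no output)
```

View pics/s3.png

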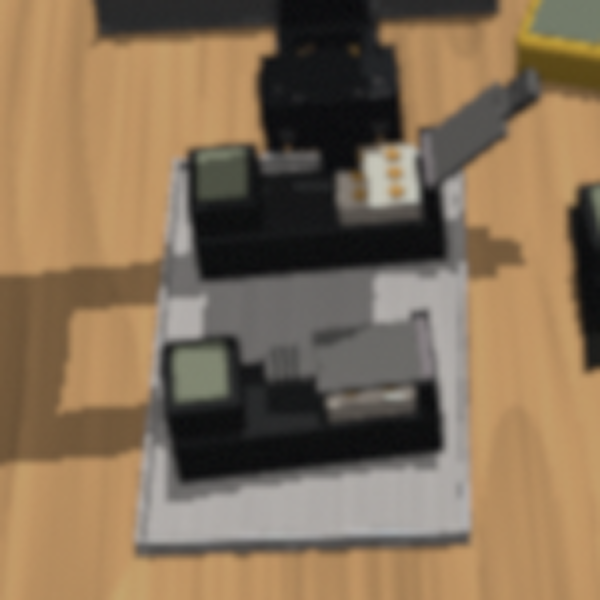

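Call:
carry_out(
  increments=[
    [[0.26,-0.95,0,0,0,0],[0.26,-0.95,0,0,0,0],[0.26,-0.95,0,0,0,0],[0.26,-0.95,0,0,0,0],[0.26,-0.95,0,0,0,0],[0.26,-0.95,0,0,0,0],[0.28,-0.98,0,0,0,0],[0,0,0.8,0,0,-0.34],[0,0,0.8,0,0,0],[0,0,0.7,0,0,0],[0,0,0.35,0,0,0],[0,0,0,0,0,0]],
  ],
)

```text
clock: 10.88
position: [0.4962, -0.0504, 0.0461]
eef_rot: [3.141, -0.002, -3.085]
ft_force: [0.5, 0.0, 0.6]
gripper_width: 0.688
grasp_force: 0.0
```

Call:
carry_out(
  increments=[
    [[0,0,0,0,0,0],[0,0,0,0,0,0],[0,0,0,0,0,0],[0,0,0,0,0,0],[0,0,0,0,0,0],[0,0,0,0,0,0]],
  ],
  grip=255,
)

```text
clock: 11.62
position: [0.4969, -0.0515, 0.0472]
eef_rot: [-3.141, 0.001, -3.086]
ft_force: [0.0, -4.1, 1.4]
gripper_width: 0.225
grasp_force: 8.0
```

Call:
carry_out(
  increments=[
    [[0,0,-0.15,0,0,0],[0,0,-0.15,0,0,0],[-0.02,0,-0.15,0,0,0],[-0.02,0,-0.1,0,0,0],[0,0,0,0,0,0]],
  ],
)

```text
clock: 12.25
position: [0.497, -0.0505, 0.0576]
eef_rot: [3.141, -0.001, -3.086]
ft_force: [0.0, -0.8, -3.6]
gripper_width: 0.231
grasp_force: 8.0
```

Call:
carry_out(
  increments=[
    [[0,0,0,0,0,0]],
  ],
)

```text
clock: 12.38
position: [0.497, -0.0506, 0.0576]
eef_rot: [3.141, -0.001, -3.086]
ft_force: [0.8, -1.0, -2.8]
gripper_width: 0.224
grasp_force: 8.0
```

Call:
carry_out(
  increments=[
    [[0,0,0.07,0,0,0],[0,0,0,0,0,0]],
  ],
)

```text
clock: 12.62
position: [0.497, -0.051, 0.0564]
eef_rot: [3.142, -0.001, -3.086]
ft_force: [-3.2, -1.7, 0.1]
gripper_width: 0.225
grasp_force: 8.0
```

Call:
carry_out(
  increments=[
    [[0,0,0,0,0,0],[0,0,0,0,0,0],[0,0,0,0,0,0],[0,0,0,0,0,0],[0,0,-1,0,0,0],[0.2,0,-1,0,0,0],[0.2,0,-1,0,0,0],[0,0,0,0,0,0]],
  ],
  grip=50,
)

```text
clock: 13.62
position: [0.4906, -0.0517, 0.1179]
eef_rot: [-3.14, 0.003, -3.086]
ft_force: [0.8, 0.5, 0.3]
gripper_width: 0.803
grasp_force: 0.0
```

```bash
python3 - <<'E'
from h import *
np.set_printoptions(precision=4,suppress=True)
c=imaging.capture('wrist'); save(c,'w2'); w=wcloud(c)
for t in ['tab2','meter1']:
  for o in imaging.outline_of(c,t)[:3]:
    q=w[o['pixels']]; q=q[~np.isnan(q[:,0])]; q=q[q[:,2]>.03]
    if len(q): print(t,o['p'],o['location'],np.percentile(q,[2,50,98],0), cv2.minAreaRect((q[:,:2]*1000).astype(np.float32)))
w=w.reshape(-1,3)
for x in np.arange(.46,.57,.01):
    m=(abs(w[:,0]-x)<.003)&(abs(w[:,1]+.051)<.008); print(round(x,3),np.nanmedian(w[m][:,2]) if m.any() else None)
E
```

```text
tab2 0.63 [321.5, 315.8] [[ 0.488  -0.0675  0.0662]
 [ 0.5183 -0.0497  0.0697]
 [ 0.5422 -0.0303  0.0752]] ((515.435546875, -49.746849060058594), (56.3940315246582, 40.92216873168945), 2.446507215499878)
meter1 0.61 [503.3, 247.5] [[0.4441 0.0579 0.0321]
 [0.4736 0.0708 0.0536]
 [0.5344 0.1042 0.0672]] ((494.6117858886719, 54.20636749267578), (97.63886260986328, 115.5712661743164), 8.626553535461426)
meter1 0.56 [319.5, 251.2] [[ 0.435  -0.0748  0.0379]
 [ 0.4875 -0.0513  0.0658]
 [ 0.5412 -0.0275  0.0747]] ((497.2592468261719, -50.592315673828125), (126.31784057617188, 50.51590347290039), 3.232607364654541)
0.46 0.06622713908452871
0.47 0.2183671511731195
0.48 0.039430731343791436
0.49 0.07232868845411651
0.5 0.07369286019657365
0.51 0.07241113816958883
0.52 0.0696087366241803
0.53 0.0683508205098031
0.54 0.06699239503894966
0.55 None
0.56 None
```

View pics/w2.png

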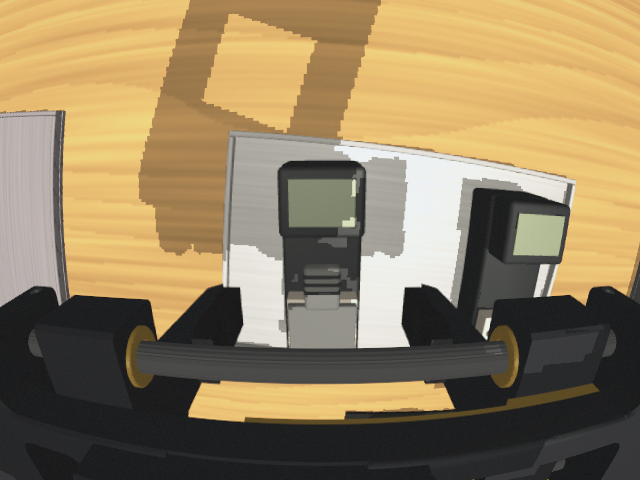

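Call:
carry_out(
  increments=[
    [[-0.5,0,0.9,0,0,0],[0,0,0.9,0,0,0],[0,0,0.9,0,0,0],[0,0,0.9,0,0,0],[0,0,0.8,0,0,0],[0,0,0.5,0,0,0],[0,0,0.22,0,0,0],[0,0,0,0,0,0]],
  ],
)

```text
clock: 14.78
position: [0.4995, -0.0508, 0.014]
eef_rot: [3.142, -0.0, -3.086]
ft_force: [0.5, 0.5, -0.4]
gripper_width: 0.803
grasp_force: 0.0
```

Call:
carry_out(
  increments=[
    [[0,0,0,0,0,0],[0,0,0,0,0,0],[0,0,0,0,0,0],[0,0,0,0,0,0],[0,0,0,0,0,0]],
  ],
  grip=255,
  newtons=30,
)

```text
clock: 15.4
position: [0.4999, -0.051, 0.0146]
eef_rot: [-3.141, 0.001, -3.086]
ft_force: [-1.3, -0.0, 5.9]
gripper_width: 0.568
grasp_force: 30.0
```

Call:
carry_out(
  increments=[
    [[0,0,-0.3,0,0,0],[0,0,-0.6,0,0,0],[0,0,-0.6,0,0,0],[0,0,-0.6,0,0,0],[0,0,-0.4,0,0,0]],
  ],
)

```text
clock: 16.02
position: [0.4998, -0.0509, 0.0653]
eef_rot: [-3.141, 0.001, -3.086]
ft_force: [-0.5, -0.9, -6.4]
gripper_width: 0.564
grasp_force: 30.0
```

Call:
carry_out(
  increments=[
    [[0,-0.5,0,0,0,0],[0.04,-1,0,0,0,0],[0.04,-1,0,0,0,0],[0.04,-1,0,0,0,0],[0.04,-1,0,0,0,0],[0.04,-1,0,0,0,0],[0.04,-1,0,0,0,0],[0.04,-1,0,0,0,0],[0.04,-1,0,0,0,0],[0.04,-1,0,0,0,0],[0.04,-1,0,0,0,0],[0.04,-1,0,0,0,0],[0.04,-1,0,0,0,0],[0.04,-1,0,0,0,0],[0.04,-1,0,0,0,0],[0.04,-1,0,0,0,0],[0.04,-0.8,0,0,0,0],[0,-0.4,0,0,0,0],[0,0,0,0,0,0]],
  ],
)

```text
clock: 18.4
position: [0.5051, -0.3854, 0.064]
eef_rot: [3.141, -0.0, -3.087]
ft_force: [-0.3, -0.1, -6.9]
gripper_width: 0.561
grasp_force: 30.0
```

Call:
carry_out(
  increments=[
    [[0,0,0.6,0,0,0],[0,0,0.7,0,0,0],[0,0,0.6,0,0,0],[0,0,0.3,0,0,0],[0,0,0.15,0,0,0],[0,0,0.1,0,0,0],[0,0,0,0,0,0]],
  ],
)

```text
clock: 19.27
position: [0.5054, -0.3852, 0.0154]
eef_rot: [-3.141, 0.0, -3.086]
ft_force: [-0.0, 0.6, -7.7]
gripper_width: 0.564
grasp_force: 30.0
```

Call:
carry_out(
  increments=[
    [[0,0,0.05,0,0,0],[0,0,0,0,0,0]],
  ],
)

```text
clock: 19.52
position: [0.5055, -0.3853, 0.0147]
eef_rot: [-3.141, 0.001, -3.086]
ft_force: [-0.6, -0.5, -4.8]
gripper_width: 0.561
grasp_force: 30.0
```

Call:
carry_out(
  increments=[
    [[0,0,0,0,0,0],[0,0,0,0,0,0],[0,0,0,0,0,0],[0,0,-0.8,0,0,0],[0,0,-1,0,0,0],[0,0,-1,0,0,0],[0,0,-1,0,0,0],[0,0,-1,0,0,0],[0,0,0,0,0,0]],
  ],
  grip=60,
)

```text
clock: 20.65
position: [0.5063, -0.3861, 0.1128]
eef_rot: [-3.138, 0.003, -3.086]
ft_force: [-0.3, 0.1, -0.0]
gripper_width: 0.765
grasp_force: 0.0
```

```bash
python3 - <<'E'
from h import *
c=imaging.capture('wrist'); w=wcloud(c).reshape(-1,3)
for x in np.arange(.45,.57,.01):
    m=(abs(w[:,0]-x)<.003)&(abs(w[:,1]+.385)<.007); print(round(x,3),np.nanmedian(w[m][:,2]) if m.any() else None)
A=w[(w[:,2]>.03)&(w[:,2]<.08)&(abs(w[:,1]+.385)<.035)&(abs(w[:,0]-.5)<.1)]; print(np.percentile(A,[2,98],0))
c=imaging.capture('side'); w=cloud(c).reshape(-1,3)
for nm,y in [('L',.083)]:
  A=w[(w[:,2]>.034)&(w[:,2]<.068)&(abs(w[:,1]-y)<.045)&(abs(w[:,0]-.5)<.082)]; print(nm,np.percentile(A,[1,99],0),cv2.minAreaRect((A[:,:2]*1000).astype(np.float32)))
E
```

```text
0.45 0.06617200155251678
0.46 0.0661707774377876
0.47 0.066152314909429
0.48 0.19354155219449426
0.49 0.20229203013657412
0.5 0.07383043432636002
0.51 0.07324859612578585
0.52 0.07099468916256285
0.53 0.06903653725497946
0.54 0.06762357030177069
0.55 0.06639796558378473
0.56 None
[[ 0.4416396  -0.4085146   0.03812395]
 [ 0.55409565 -0.36123745  0.07460826]]
L [[0.47536635 0.05599356 0.03495833]
 [0.58017262 0.10647429 0.06745384]] ((524.4512939453125, 81.74169158935547), (56.60645294189453, 114.29444122314453), 88.90560150146484)
```

Call:
carry_out(
  increments=[
    [[-0.07,0.6,0,0,0,0],[-0.07,1,0,0,0,0],[-0.07,1,0,0,0,0],[-0.07,1,0,0,0,0],[-0.07,1,0,0,0,0],[-0.07,1,0,0,0,0],[-0.07,1,0,0,0,0],[-0.07,1,0,0,0,0],[-0.07,1,0,0,0,0],[-0.07,1,0,0,0,0],[-0.07,1,0,0,0,0],[-0.07,1,0,0,0,0],[-0.07,1,0,0,0,0],[-0.07,1,0,0,0,0],[-0.07,1,0,0,0,0],[-0.07,1,0,0,0,0],[-0.07,1,0,0,0,0],[-0.07,1,0,0,0,0],[-0.07,1,0,0,0,0],[-0.07,1,0,0,0,0]],
  ],
)

```text
clock: 23.25
position: [0.5113, 0.0093, 0.1101]
eef_rot: [-3.142, 0.0, -3.086]
ft_force: [-0.2, 0.5, 0.7]
gripper_width: 0.761
grasp_force: 0.0
```

Call:
carry_out(
  increments=[
    [[-0.04,1,0,0,0,0],[-0.04,1,0,0,0,0],[-0.04,1,0,0,0,0],[0,0.8,0,0,0,0.34],[0,0,0,0,0,0],[0,0,0,0,0,0]],
  ],
  grip=50,
)

```text
clock: 24.0
position: [0.5096, 0.0839, 0.1101]
eef_rot: [-3.141, 0.0, -3.112]
ft_force: [0.6, -0.1, 0.3]
gripper_width: 0.806
grasp_force: 0.0
```

Call:
carry_out(
  increments=[
    [[0,-0.05,0.5,0,0,0],[0,0,0.9,0,0,0],[0,0,0.9,0,0,0],[0,0,0.9,0,0,0],[0,0,0.8,0,0,0],[0,0,0.5,0,0,0],[0,0,0.2,0,0,0],[0,0,0,0,0,0]],
  ],
  grip=70,
)

```text
clock: 25.0
position: [0.5097, 0.083, 0.0161]
eef_rot: [-3.142, 0.0, -3.113]
ft_force: [0.1, 0.8, -0.7]
gripper_width: 0.726
grasp_force: 0.0
```

Call:
carry_out(
  increments=[
    [[0,0,0,0,0,0],[0,0,0,0,0,0],[0,0,0,0,0,0],[0,0,0,0,0,0],[0,0,0,0,0,0]],
  ],
  grip=255,
  newtons=30,
)

```text
clock: 25.62
position: [0.5101, 0.083, 0.0167]
eef_rot: [-3.142, 0.001, -3.113]
ft_force: [-1.5, 0.2, 6.1]
gripper_width: 0.564
grasp_force: 30.0
```

Call:
carry_out(
  increments=[
    [[0,0,-0.3,0,0,0],[0,0,-0.7,0,0,0],[0,0,-0.8,0,0,0],[0,0,-0.9,0,0,0],[0,0,-0.9,0,0,0],[0,0,-0.6,0,0,0],[0,0,0,0,0,0]],
  ],
)

```text
clock: 26.5
position: [0.5105, 0.0829, 0.1015]
eef_rot: [-3.141, 0.003, -3.113]
ft_force: [1.0, 0.7, -5.6]
gripper_width: 0.565
grasp_force: 30.0
```

Call:
carry_out(
  increments=[
    [[0,0.5,0,0,0,0],[0,1,0,0,0,0],[0,1,0,0,0,0],[0,1,0,0,0,0],[0,1,0,0,0,0],[0,1,0,0,0,0],[0,1,0,0,0,0],[0,1,0,0,0,0],[0,1,0,0,0,0],[0,1,0,0,0,0],[0,1,0,0,0,0],[0,1,0,0,0,0],[0.1,1,0,0,0,0],[0,1,0,0,0,0],[0,1,0,0,0,0],[0,0.9,0,0,0,0],[0,0.5,0,0,0,0],[0,0,0,0,0,0]],
  ],
)

```text
clock: 28.75
position: [0.4985, 0.4014, 0.1]
eef_rot: [-3.141, -0.0, -3.112]
ft_force: [-0.4, 0.3, -4.9]
gripper_width: 0.565
grasp_force: 30.0
```

Call:
carry_out(
  increments=[
    [[0,0,0.5,0,0,0],[0,0,0.7,0,0,0],[0,0,0.8,0,0,0],[0,0,0.8,0,0,0],[0,0,0.7,0,0,0],[0,0,0.4,0,0,0],[0,0,0.15,0,0,0],[0,0,0,0,0,0]],
  ],
)

```text
clock: 29.75
position: [0.4988, 0.4009, 0.0193]
eef_rot: [3.141, 0.0, -3.113]
ft_force: [-0.1, -0.6, -5.1]
gripper_width: 0.562
grasp_force: 30.0
```

Call:
carry_out(
  increments=[
    [[0,0,0.09,0,0,0],[0,0,0,0,0,0]],
  ],
)

```text
clock: 30.0
position: [0.499, 0.401, 0.0178]
eef_rot: [3.141, 0.001, -3.113]
ft_force: [0.7, 0.7, -4.9]
gripper_width: 0.568
grasp_force: 30.0
```

Call:
carry_out(
  increments=[
    [[0,0,0,0,0,0],[0,0,0,0,0,0],[0,0,0,0,0,0],[0,0,-0.8,0,0,0],[0,0,-1,0,0,0],[0,0,-1,0,0,0],[0,0,-1,0,0,0],[0,0,-1,0,0,0],[0,0,-1,0,0,0],[1,0,-1,0,0,0],[1,0,-0.5,0,0,0],[1,0,0,0,0,0],[1,0,0,0,0,0],[1,0,0,0,0,0],[0,0,0,0,0,0],[0,0,0,0,0,0]],
  ],
  grip=70,
)

```text
clock: 32.0
position: [0.3994, 0.3981, 0.1639]
eef_rot: [3.141, 0.001, -3.113]
ft_force: [-0.1, -1.2, -0.9]
gripper_width: 0.729
grasp_force: 0.0
```

```bash
python3 - <<'E'
from h import *
c=imaging.capture('side'); w=cloud(c).reshape(-1,3)
d=imaging.capture('scene')
cv2.imwrite('pics/end.png',np.hstack([cv2.resize(x['image'][:,:,::-1],(400,300)) for x in (d,c)]))
for nm,y in [('tote',.401),('rep',-.386),('ref',.039)]:
  X=.5 if nm!='ref' else .727
  A=w[(w[:,2]>.055)&(w[:,2]<.08)&(abs(w[:,1]-y)<.035)&(abs(w[:,0]-X)<.075)]; print(nm,np.percentile(A,[1,50,99],0).round(4))
  H=A[A[:,0]<X-.03]; print(' hump z',np.median(H[:,2]) if len(H) else None)
E
```

```text
tote [[0.4343 0.3712 0.0551]
 [0.4705 0.3938 0.0652]
 [0.5736 0.4242 0.0735]]
 hump z 0.0674315337693161
rep [[ 0.4404 -0.4123  0.0555]
 [ 0.5162 -0.3881  0.0678]
 [ 0.5741 -0.362   0.0775]]
 hump z 0.06710902733133439
ref [[0.6573 0.01   0.0555]
 [0.7327 0.0363 0.0652]
 [0.7937 0.0671 0.0701]]
 hump z 0.0664035651965651
```

View pics/end.png

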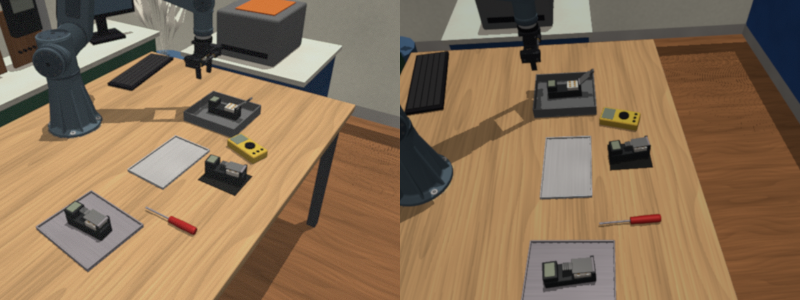

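The final picture shows the free meter in the tote with its flap open, at (563,87). The seized meter is in the repair tray with its flap raised, at (568,270). The reference meter, tester and screwdriver have not moved.

```bash
python3 -c "
from station import bot
print(bot.close_job())"
```

```text
the job is handed in; nothing more can be done
None
```

The job is handed in, and no verdict came back: the free meter lies flat in the stock tote with its flap open, the seized one lies flat in the repair tray with its flap raised at about 0.13 rad, and nothing else on the bench was moved (about 32 s of the 64 s used).

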